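# Clear the spark-gap cell and set its gap

## Robot

A 7-joint arm with a two-finger parallel gripper is mounted at the origin on the work surface. World frame = base frame: x ahead of the robot, y to its left, z up, the work surface at z = 0. Lengths are in m, angles in rad, forces in N, time in s.
With the tool pointing down it reaches from about 0.4 to 0.85 m from the base axis. Payload 10.4 kg.
Tool frame: the origin (TCP) lies at the very end of the fingers, on their centre line; the grasp point (between the pads) lies 19 mm behind it; z points along the fingers, y is the line along which they close (so a half turn about z gives the same grasp; the last joint's range is limited). The gripper opens to 85 mm and grips with 20 to 120 N. Pads are 22 mm wide; open, the fingers measure 114 mm over their backs; the gripper's body (76 mm by 85 mm) begins 54 mm behind the grasp point. The pads swing forward as they close: fully open they stand 13 mm farther back than shut.
Start: joints at [1.257, 0.332, -0.065, 1.46, 0.022, 1.35, -0.088], TCP at [0.179, -0.599, 0.192] pointing down, gripper open.
Joint ranges: [-2.6, 2.6], [-0.5, 2.12], [-1.47, 1.34], [0.16, 2.42], [-1.27, 4.41], [0.06, 2.06], [-2.6, 2.6]. Speed limits (rad/s): [2.22, 2.22, 2.79, 2.79, 3.14, 3.14, 3.14].

## Interface

Orientations are given as a unit quaternion [x, y, z, w].
In Python, from workcell import manip, vision, order gives the robot as it stands. The module is installed in compiled form; this text tells all that it offers.
- The arm moves only by the tool move_arm, never from a script. Its argument "motion" is a list of rows, each a list of 3 entries, a list of its own where there are three numbers: the shift along the tool's x, y, z scaled (see below), then the turn, a rotation vector about the tool's x, y, z scaled (see below), then the opening, from -1 (shut) to 1 (fully open). In form: [[[dx, dy, dz], [wx, wy, wz], hand], ...]. A call has 1 to 12 rows; each row shifts and turns the commanded pose from where the row before left it, along the tool's axes as they then stand; what a row does not reach is not made up. The controller multiplies each number of a shift by 0.75 m and each number of a turn by pi/4 rad. A row lasts 1/10 s, in which the tool goes at most 50 mm and 8.59 degrees, less where a joint would pass 70% of its speed; a pose out of reach is approached as far as the arm can. A call with a number of a shift or a turn outside -1 to 1 is refused whole. A call with a gripper value outside its range is refused whole. The fingers move at their own pace and stop on an object; "newtons" is the grip in N (left out, the last holds). Time passes only in rows, so rows that do not move let the fingers close. It gives the time, the measured TCP pose, the force, the opening and the grip force at its end, in the units of the state.
- manip.get_obs(): the state, without advancing time (a new reading comes with each control period).
- vision.camera(name): name is "scene" or "side" or "wrist"; returns a dict with "pixels" (384x512x3 uint8, red, green, blue), "fx", "fy", "cx", "cy" (pixels), "k1" (the pictures are not rectified: a ray, as slopes to the right and down, at radius r is drawn at 1 + k1 r^2 times it, then the intrinsics apply), "R" (3x3) and "t" (3): a world point X has camera coordinates R X + t. Camera axes: x right, y down, z forward; pixel columns grow to the right and rows downward; lengths in m; the calibration is good to about 2 mm. A picture is of the moment at which its call begins. There is no depth.
- order.hand_in(): hands the job in; it is judged then, once.
The state is a dict: "clock": time; "joint_pos": joint angles; "joint_velocities": joint speeds; "tau": joint torques, N m; "position": TCP position; "ee_rot": TCP orientation; "ft_force": force on the tool from outside, world axes, zero at the start; "torque": the same for the moment, N m; "grip_width": opening from 0.0 (shut) to 1.0 (fully open); "grasp_force": force on a finger pad.
Only numpy, scipy, OpenCV 4.12 (cv2) and the standard library are available. Lean on these libraries where they do the work, as an engineer would, in place of code of your own. Each camera call takes 0.05 s, during which the arm holds its last target. There are 200 camera calls.

## Task

Using the wooden scraper block as the tool, sweep all four copper offcuts off the aluminium plate of the spark-gap cell into the black tray at its end, without touching them with the fingers, then stand the scraper upright on the bench, clear of the cell, and let go of it. After that, screw the knurled brass cap down (clockwise) until it bottoms out, back it off a quarter turn to set the gap, and finish while still holding the cap gripped and still at that setting. Leave the mouse, the jar and the heat sink where they are.

Things in the scene. Friction and masses are not known exactly. Their poses are not given: they have to be found in the camera images.
- cell: Spark-gap test cell, fixed to the bench. Origin under its aluminium plate at bench height; z up. The plate's top is 24 mm above the bench and spans x -60..60, y -155..115 mm. The offcuts lie on it, centres at x -36..36, y -2..82 mm. A tray adjoins its +y edge. A white ceramic post at x 0, y -120 mm, 43 mm across, rises to 54 mm above the bench and carries the brass cap.
- tray (a point): Centre of the floor of the open black tray, 4 mm above the bench, at x 0, y 160 mm in the cell's frame. The tray spans x -75..75, y 115..206 mm there, walls 4 mm thick and 18 mm high: things pushed off the plate's +y edge drop into it.
- cap: Knurled brass cap, a cylinder 44 mm in diameter and 30 mm high, already started on the thread of the cell's post. Origin: centre of its underside, 54 mm above the bench when fully home; x points along the dark index bar on its top; z up. It turns about z only and rises 8 mm per turn.
- cap_top (a point): Centre of the cap's top face, 30 mm above the cap's origin.
- cap_turn (a joint): Turn of the cap in rad: 0 = bottomed out (a hard stop), growing as it is unscrewed (counter-clockwise seen from above); 1.7 to 3.2 at the start, thread ends at 5.2. Right-hand thread: clockwise from above screws it down, 1.27 mm per rad. Turning takes about 0.1 Nm; it stays where it is left.
- scraper: Scraper block of wood with a black lower edge: 96 mm long (its x), 26 mm thick (its y), 58 mm high, 0.08 to 0.17 kg, standing upright on the bench. Origin: centre of its underside. Can be gripped across its thickness.
- chip0: Copper offcut lying flat on the plate at the start, 22 x 16 mm and 6 mm thick, 17 g. Origin: centre of its underside.
- chip1: Copper offcut lying flat on the plate at the start, 24 x 13 mm and 6 mm thick, 17 g. Origin: centre of its underside.
- chip2: Copper offcut lying flat on the plate at the start, 18 x 18 mm and 6 mm thick, 17 g. Origin: centre of its underside.
- chip3: Copper offcut lying flat on the plate at the start, 26 x 14 mm and 6 mm thick, 17 g. Origin: centre of its underside.
- mouse: Bystander: grey computer mouse, 100 x 60 mm, 32 mm high, loose on the bench. Origin: centre of its underside.
- jar: Bystander: clear jar with black lid, 56 mm across, 70 mm high, loose on the bench. Origin: centre of its underside.
- heatsink: Bystander: finned aluminium heat sink, 60 x 50 mm, 32 mm high, loose on the bench. Origin: centre of its underside.

How it is judged:
On the way, in this order (a step that is already met when the one before it is completed fails the run):
1. all four offcuts are in the tray while the fingers hold the scraper (y of chip0 in the frame of cell between 0.112 and 0.206 m and x of chip0 in the frame of cell between -0.076 and 0.076 m and height (world z) of each of chip0, chip1, chip2, chip3 below 0.022 m and y of chip1 in the frame of cell between 0.112 and 0.206 m and x of chip1 in the frame of cell between -0.076 and 0.076 m and y of chip2 in the frame of cell between 0.112 and 0.206 m and x of chip2 in the frame of cell between -0.076 and 0.076 m and y of chip3 in the frame of cell between 0.112 and 0.206 m and x of chip3 in the frame of cell between -0.076 and 0.076 m and contact force between the fingers and scraper above 1 N), for 0.1 s.
2. the scraper stands on the bench, let go (height (world z) of scraper below 0.012 m and angle between scraper's own z axis and vertical below 0.2 rad and horizontal distance between scraper and tray above 0.05 m and contact force between the fingers and scraper below 0.1 N and linear speed of scraper below 0.02 m/s), for 0.2 s.
3. the cap is bottomed out (within 0.08 rad of its stop) (value of joint cap_turn below 0.08 rad), for 0.1 s.
At the end, for the whole second after the job is handed in: The cap stands a quarter turn (1.57 rad, +-0.26) above its stop, still, with the fingers gripping it by more than 5 N; all four offcuts lie in the tray; the scraper stands upright (within 0.2 rad) on the bench, outside the cell, let go (all of step 2 and y of chip0 in the frame of cell between 0.112 and 0.206 m and x of chip0 in the frame of cell between -0.076 and 0.076 m and height (world z) of each of chip0, chip1, chip2, chip3 below 0.022 m and y of chip1 in the frame of cell between 0.112 and 0.206 m and x of chip1 in the frame of cell between -0.076 and 0.076 m and y of chip2 in the frame of cell between 0.112 and 0.206 m and x of chip2 in the frame of cell between -0.076 and 0.076 m and y of chip3 in the frame of cell between 0.112 and 0.206 m and x of chip3 in the frame of cell between -0.076 and 0.076 m and value of joint cap_turn between 1.31 and 1.83 rad and velocity of joint cap_turn between -0.05 and 0.05 rad/s and contact force between the fingers and cap above 5 N); the arm keeps its last pose, push and grip.
It fails at once if the mouse is moved more than 30 mm (distance of mouse from where it was at the start of the episode above 0.03 m).
It fails at once if the jar is moved more than 30 mm (distance of jar from where it was at the start of the episode above 0.03 m).
It fails at once if the heatsink is moved more than 30 mm (distance of heatsink from where it was at the start of the episode above 0.03 m).
It fails at once if the fingers touch an offcut (contact force between the fingers and chip0 above 0.5 N or contact force between the fingers and chip1 above 0.5 N or contact force between the fingers and chip2 above 0.5 N or contact force between the fingers and chip3 above 0.5 N).
It also fails if it takes over 72 s, if anything falls off the work surface, if the arm or the gripper's body presses on something with over 40 N, if the wrist force passes 120 N, or if a joint passes its speed limit or range.

## Working session

There is one attempt and no reset: what is moved stays moved. The work goes in short steps, Python scripts to look and compute and a tool call to move; the robot and the scene stay as the last step left them, time stands still between calls to the robot, and variables do not carry over. Pictures are saved under pics/ and viewed, at most 10 in all, crops included, and the job is handed in when it is done.

Besides the shell and the picture viewer there is one more tool, called after "Call:" as name(argument=value, ...), one argument or row to a line, values as JSON. move_arm: Moves the arm, as the interface text tells. Its arguments: {"type":"object","properties":{"motion":{"type":"array"},"newtons":{"type":"number"}},"required":["motion"]}

```bash
mkdir -p pics; cat > h.py <<'E'
import numpy as np, cv2
from workcell import manip, vision, order
def shot(n,f):
    c=vision.camera(n); cv2.imwrite(f'pics/{f}.png',cv2.cvtColor(np.array(c['pixels']),cv2.COLOR_RGB2BGR))
    np.savez(f'pics/{f}.npz',**{k:np.array(v) for k,v in c.items()})
    return c
def load(f): return dict(np.load(f'pics/{f}.npz'))
def pix(c,X):
    X=np.atleast_2d(X); p=X@np.array(c['R']).T+np.array(c['t']); s=p[:,:2]/p[:,2:]
    s=s*(1+c['k1']*(s**2).sum(1,keepdims=True)); return s*[c['fx'],c['fy']]+[c['cx'],c['cy']]
def ray(c,uv):
    d=(np.array(uv,float)-[c['cx'],c['cy']])/[c['fx'],c['fy']]; s=d.copy()
    for _ in range(20): s=d/(1+c['k1']*(s@s))
    R=np.array(c['R']); return -R.T@np.array(c['t']), R.T@np.r_[s,1]
def atz(c,uv,z):
    o,d=ray(c,uv); return o+d*(z-o[2])/d[2]
E
python3 - <<'E'
from h import *
a=shot('scene','s0');b=shot('side','d0');shot('wrist','w0')
for c in(a,b): print(-np.array(c['R']).T@c['t'], c['fx'],c['k1'])
print(manip.get_obs())
E
```

```text
[0.99919686 0.35071836 1.01996897] 430.562930979871 0.02675070314848131
[ 0.34280582 -0.71351038  0.77521088] 363.5381583709549 -0.10450043253341476
{'clock': 0.15, 'joint_pos': array([ 1.25739243,  0.33272836, -0.06468061,  1.46075903,  0.02162675,
        1.34989655, -0.0885116 ]), 'joint_velocities': array([-8.54682784e-04, -1.96421135e-03,  1.64310412e-03, -3.26654630e-03,
       -5.27867212e-05,  1.38828245e-03, -2.07642494e-04]), 'tau': array([ 4.29396223e-04, -6.25826740e+01,  4.90764831e-02, -3.91852283e+01,
        1.63511513e-02,  7.47665938e-03,  5.66022800e-05]), 'position': array([ 0.17908366, -0.59844827,  0.19089257]), 'ee_rot': array([ 9.89448100e-01,  1.44886707e-01, -1.18634896e-04, -5.34710687e-04]), 'ft_force': array([-0.32299344,  0.13953178, -0.2484726 ]), 'torque': array([-0.00027079, -0.01134186, -0.00100425]), 'grasp_force': 0.0, 'grip_width': 0.9989783295884842}
```

View pics/s0.png

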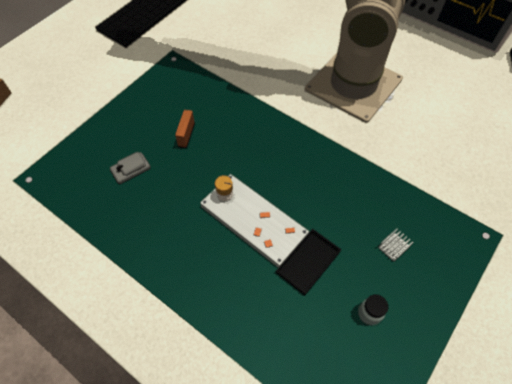

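View pics/d0.png

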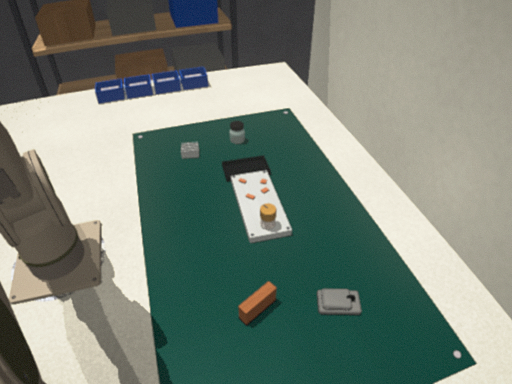

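```bash
python3 - <<'E'
from h import *
s=cv2.imread('pics/s0.png');d=cv2.imread('pics/d0.png')
c1=cv2.resize(s[160:310,190:350],None,fx=4,fy=4,interpolation=cv2.INTER_CUBIC)
cv2.imwrite('pics/c1.png',c1)
A=cv2.resize(d[145:250,210:310],None,fx=5,fy=5,interpolation=cv2.INTER_CUBIC)
B=cv2.resize(d[270:330,225:285],None,fx=5,fy=5,interpolation=cv2.INTER_CUBIC)
C=cv2.resize(s[100:160,160:220],None,fx=5,fy=5,interpolation=cv2.INTER_CUBIC)
M=np.zeros((600,800,3),np.uint8);M[:525,:500]=A;M[:300,500:]=B;M[300:600,500:]=C
cv2.imwrite('pics/c2.png',M)
c=load('s0');print(pix(c,[[.179,-.599,.19],[0,0,0],[.5,0,0],[.5,-.3,0]]))
c=load('d0');print(pix(c,[[.179,-.599,.19],[0,0,0],[.5,0,0],[.5,-.3,0]]))
E
```

```text
[[166.63589146 -13.93197868]
 [352.85000313  82.87850477]
 [259.86450711 189.82913003]
 [178.74223986 137.61863209]]
[[114.15362932 483.04808448]
 [ 57.72707605 259.32705187]
 [234.81874904 220.70003162]
 [267.45101737 309.23854671]]
```

View pics/c1.png

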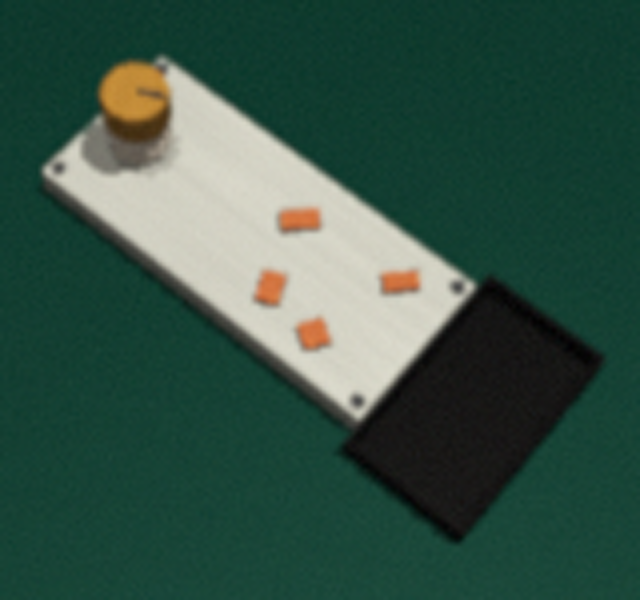

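View pics/c2.png

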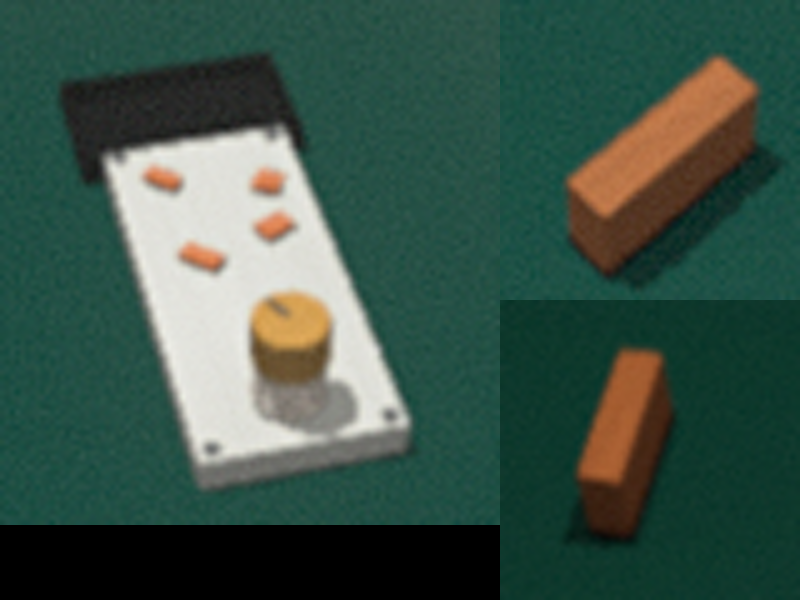

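```bash
cat > fit.py <<'E'
from h import *
from scipy.optimize import least_squares
s=load('s0');d=load('d0')
P=lambda L:np.array(L,float)
S=lambda L:P(L)/4+[190,160]; D=lambda L:P(L)/5+[210,145]
def xf(p,L): 
    c,q=np.cos(p[2]),np.sin(p[2]); L=P(L); return np.c_[p[0]+c*L[:,0]-q*L[:,1],p[1]+q*L[:,0]+c*L[:,1],L[:,2]]
pl=P([[.06,-.155,.024],[.06,.115,.024],[-.06,.115,.024],[-.06,-.155,.024]])
ps=S([[43,172],[355,425],[478,283],[162,57]]);pd=D([[408,425],[290,123],[103,152],[195,465]])
sc=P([[a,b,.058] for a,b in((.048,.013),(.048,-.013),(-.048,-.013),(-.048,.013))])
# CCW-from-above orderings
ss=(P([[623,350],[662,352],[622,485],[580,478]])-[500,300])/5+[160,100]
sd=(P([[568,183],[607,218],[757,92],[718,57]])-[500,0])/5+[225,270]
def fit(L,a,b,p0):
    best=None
    for th in np.arange(0,6.3,.5):
        r=least_squares(lambda p:np.r_[(pix(s,xf(p,L))-a).ravel(),(pix(d,xf(p,L))-b).ravel()],[*p0,th])
        if best is None or r.cost<best.cost: best=r
    return best
cell=fit(pl,ps,pd,[.5,0]);print('cell',cell.x,np.round(cell.fun,1))
if __name__=='__main__':
  for k in range(4):
    L=np.roll(sc,0,0)
    for m in (1,-1):
      r=fit(L[::m],ss,np.roll(sd,k,0),[.4,-.3]);print('scr',k,m,r.x,r.cost,np.round(r.fun,1))
  for n,a,b,z in(('captop',(135,92),(291,320),.087),('chipA',(300,218),(203,256),.03),('chipB',(270,287),(274,226),.03),('chipC',(313,333),(268,181),.03),('chipD',(400,281),(162,179),.03)):
    for c,u in((s,S(a)),(d,D(b))):
        w=atz(c,u,z)[:2]-cell.x[:2];t=cell.x[2]
        print(n,np.round([np.cos(t)*w[0]+np.sin(t)*w[1],-np.sin(t)*w[0]+np.cos(t)*w[1]],4),w+cell.x[:2])
  a=atz(s,S((137,92)),.087);b=atz(s,S((165,96)),.087);print('bar',np.arctan2(*(b-a)[1::-1]))
  a=atz(d,D((289,313)),.087);b=atz(d,D((268,299)),.087);print('bar',np.arctan2(*(b-a)[1::-1]))
E
python3 fit.py | cut -c1-150
```

```text
cell [ 0.5882384   0.0617395  -0.06697607] [-1.  -1.1  0.  -1.2 -1.   0.6 -0.3 -1.1 -0.1 -1.6 -1.1 -0.5  0.5 -1.
  0.3 -1.9]
scr 0 1 [ 0.47776384 -0.29158082  3.60465429] 241.48434860932113 [-1.5 -1.7 -0.7 -0.8 -1.3 -1.7 -1.8 -1.6  7.1  5.9 -8.7 -8.8 -7.9 -8.8
  7.9  5.1]
scr 0 -1 [ 0.47770033 -0.29192204  6.74906928] 159.0704857935058 [  7.   -0.5  -9.4  -2.1 -10.2  -3.1   7.1  -0.3  -0.9  -1.6  -0.6  -0.9
   0.1  -1.9  -0.2  -1.7]
scr 1 1 [ 0.47915583 -0.2895854   3.77996867] 1557.6644476363037 [ -4.3  -0.7  -3.2  -1.    2.   -1.4   1.2  -0.1 -19.   31.8   1.6   0.2
  19.  -36.2  -1.8  -5.5]
scr 1 -1 [ 0.47660445 -0.29112193  5.77946364] 1577.2436211929157 [ 16.2   9.3   5.2   2.5 -18.3 -13.5  -7.   -5.5 -31.1   5.5  -3.8 -10.
  30.7  -9.3   2.5   5.9]
scr 2 1 [ 0.47677283 -0.29197686  6.98821135] 1837.9845743944356 [  2.9  24.4 -14.1  24.4  -5.3 -28.3  12.  -27.3 -13.  -10.3   4.4   1.7
  11.7   8.3  -6.1  -4.5]
scr 2 -1 [ 0.47678402 -0.29224024  3.8264315 ] 1462.732318121805 [ -6.8  24.7  -5.3  24.    3.9 -28.7   3.4 -27.   -3.1  -4.9  -4.8  -3.1
   1.5   2.3   3.5   1.3]
scr 3 1 [ 0.47910725 -0.28994284  3.80302442] 1790.7513140777337 [ -4.8  -0.6  -3.7  -1.2   2.4  -1.6   1.5  -0.1   3.8  -0.1 -35.9  19.
  -3.7  -4.   35.7 -23.9]
scr 3 -1 [ 0.47867992 -0.28999328  1.16547116] 1445.5532166735816 [ -4.3  -0.8 -20.2   2.2   2.   -1.6  18.7  -3.8   3.   -0.2 -15.   26.1
  -3.3  -3.8  15.6 -30. ]
captop [ 0.0014 -0.1175] [ 0.58172742 -0.05563339]
captop [-0.001 -0.127] [ 0.57872815 -0.06495333]
chipA [-0.0219  0.0021] [0.5664936  0.06526963]
chipA [-0.0227 -0.0072] [0.56509956 0.05604257]
chipB [0.0282 0.0194] [0.61770604 0.07921181]
chipB [0.0256 0.009 ] [0.61437676 0.06904247]
chipC [0.0347 0.0602] [0.62688099 0.11950387]
chipC [0.0325 0.051 ] [0.6240519  0.11041134]
chipD [-0.029   0.0789] [0.56461668 0.14241203]
chipD [-0.0321  0.0683] [0.56076545 0.13204045]
bar 2.051665753562621
bar 2.0716939725707424
```

```bash
cat > seg.py <<'E'
from h import *
from scipy.optimize import least_squares
import fit
s,d=fit.s,fit.d
def blobs(f,lo,hi,amin):
    im=cv2.cvtColor(cv2.imread(f'pics/{f}.png'),cv2.COLOR_BGR2HSV); m=cv2.inRange(im,np.array(lo),np.array(hi))
    n,l,st,ce=cv2.connectedComponentsWithStats(m); return [(st[i,4],ce[i]) for i in range(1,n) if st[i,4]>=amin],l,st
for f in('s0','d0'):
    b,l,st=blobs(f,(0,90,110),(25,255,255),12)
    print(f,[(a,np.round(c,1)) for a,c in b])
    im=cv2.imread(f'pics/{f}.png');hs=cv2.cvtColor(im,cv2.COLOR_BGR2HSV)
    m=cv2.inRange(hs,np.array((0,0,150)),np.array((179,60,255)))
    n,l,st,ce=cv2.connectedComponentsWithStats(m)
    for i in range(1,n):
        x,y,w,h,a=st[i]
        if 1500<a<8000: 
            cn=max(cv2.findContours((l==i).astype(np.uint8),0,2)[0],key=cv2.contourArea)
            print('plate',st[i],cv2.approxPolyDP(cv2.convexHull(cn),3,True)[:,0].tolist())
S=lambda L:(fit.P(L)+.5)/4-.5+[190,160]; D=lambda L:(fit.P(L)+.5)/5-.5+[210,145]
ps=S([[43,172],[355,425],[478,283],[162,57]]);pd=D([[408,425],[290,123],[103,152],[195,465]])
cell=fit.fit(fit.pl,ps,pd,[.5,0]);print('cell',cell.x,np.round(cell.fun,1))
for nm,a in(('s',0),('d',1)):
    r=least_squares(lambda p:(pix((s,d)[a],fit.xf(p,fit.pl))-(ps,pd)[a]).ravel(),cell.x); print(nm,r.x,np.round(r.fun,1))
ss=fit.ss-.4; sd=(fit.sd-.4)[[1,0,3,2]]
for L in (fit.sc,):
    r=fit.fit(L,ss,sd,[.4,-.3]);print('scr',r.x,np.round(r.fun,1))
E
python3 seg.py
```

```text
cell [ 0.5882384   0.0617395  -0.06697607] [-1.  -1.1  0.  -1.2 -1.   0.6 -0.3 -1.1 -0.1 -1.6 -1.1 -0.5  0.5 -1.
  0.3 -1.9]
s0 [(np.int32(231), array([183.5, 123. ])), (np.int32(209), array([223.2, 182.8])), (np.int32(49), array([264.4, 214.2])), (np.int32(46), array([257.1, 231.6])), (np.int32(45), array([289.8, 229.9])), (np.int32(45), array([267.9, 242.9]))]
plate [ 201  176  107   89 3567] [[232, 176], [307, 230], [279, 264], [201, 203]]
d0 [(np.int32(808), array([117.5,  37.8])), (np.int32(17), array([59.1, 88.6])), (np.int32(20), array([242. , 180.2])), (np.int32(19), array([263.1, 180.8])), (np.int32(23), array([264.2, 189.9])), (np.int32(27), array([249.7, 196. ])), (np.int32(163), array([267.6, 209.5])), (np.int32(452), array([256.8, 297.1]))]
plate [ 231  171   61   67 2040] [[267, 172], [291, 229], [250, 237], [231, 177]]
plate [   0  233   52   69 1722] [[0, 233], [51, 293], [9, 300], [0, 281]]
plate [  11  297  110   87 5924] [[11, 304], [46, 297], [70, 298], [117, 368], [120, 383], [46, 383]]
cell [0.58769312 0.06134016 6.21630469] [-0.6 -1.   0.4 -1.1 -0.6  0.7  0.1 -0.9  0.2 -1.  -0.9 -0.   0.8 -0.5
  0.5 -1.4]
s [0.58866382 0.06268105 6.221248  ] [-0.6 -0.2  0.9 -0.6 -0.3  1.1 -0.  -0.3]
d [0.58633616 0.05816967 6.21141128] [-0.1  0.  -0.8  0.6  0.8  0.1  0.1 -0.5]
scr [ 0.47735005 -0.29180137 -2.66731547] [-1.3 -1.4 -0.4 -0.6 -0.6 -1.4 -1.2 -1.3 -0.2 -0.4 -0.5 -1.  -0.1 -1.4
  0.2 -1.6]
```

```bash
cat >> h.py <<'E'
def yaw(o=None):
    from scipy.spatial.transform import Rotation as Q
    R=Q.from_quat((o or manip.get_obs())['ee_rot']).as_matrix(); return np.arctan2(R[1,0],R[0,0]),R
def plan(x,y,z,psi):
    o=manip.get_obs(); p,R=yaw(o); dt=(p-psi+np.pi)%(2*np.pi)-np.pi
    D=np.array([x,y,z])-o['position']; t=np.array([np.cos(psi)*D[0]+np.sin(psi)*D[1],np.sin(psi)*D[0]-np.cos(psi)*D[1],-D[2]])/.75
    print('pos',np.round(o['position'],4),'yaw',round(p,4),'tilt',np.round(R[:2,2],4),'j7',round(o['joint_pos'][6],3),'clock',o['clock'])
    print('turn total',round(dt/(np.pi/4),4),'rows>=',abs(dt)/.145,' then shift total',np.round(t,4),'rows>=',np.abs(t).max()/.06)
    return dt,t
E
python3 -c "
from h import *
plan(.4773,-.2918,.15,.474)"
```

```text
pos [ 0.1791 -0.5984  0.1909] yaw 0.2908 tilt [-0.0004  0.001 ] j7 -0.089 clock 0.15
turn total -0.2333 rows>= 1.2634687713805242  then shift total [ 0.5404 -0.1823  0.0545] rows>= 9.006825473060541
```

Call:
move_arm(
  motion=[
    [[0, 0, 0], [0, 0, -0.1165], 1],
    [[0, 0, 0], [0, 0, -0.1165], 1],
    [[0.054, -0.0182, 0.0055], [0, 0, 0], 1],
    [[0.054, -0.0182, 0.0055], [0, 0, 0], 1],
    [[0.054, -0.0182, 0.0055], [0, 0, 0], 1],
    [[0.054, -0.0182, 0.0055], [0, 0, 0], 1],
    [[0.054, -0.0182, 0.0055], [0, 0, 0], 1],
    [[0.054, -0.0182, 0.0055], [0, 0, 0], 1],
    [[0.054, -0.0182, 0.0055], [0, 0, 0], 1],
    [[0.054, -0.0182, 0.0055], [0, 0, 0], 1],
    [[0.054, -0.0182, 0.0055], [0, 0, 0], 1],
    [[0.054, -0.0182, 0.0055], [0, 0, 0], 1],
  ],
  newtons=60,
)

```text
clock: 1.35
position: [0.4782, -0.2911, 0.1501]
ee_rot: [0.972, 0.235, -0.0, 0.0]
ft_force: [0.2, -1.3, 0.8]
grip_width: 1.0
grasp_force: 0.0
```

Call:
move_arm(
  motion=[
    [[0, 0, 0], [0, 0, 0], 1],
    [[0, 0, 0], [0, 0, 0], 1],
  ],
)

```text
clock: 1.55
position: [0.4776, -0.2916, 0.1499]
ee_rot: [0.972, 0.236, -0.0, -0.0]
ft_force: [-0.8, -0.5, 0.3]
grip_width: 1.0
grasp_force: 0.0
```

```bash
python3 -c "
from h import *
plan(.4773,-.2918,.026,.474)
c=shot('wrist','w1')
C=[[.4773+np.cos(.474)*a-np.sin(.474)*b,-.2918+np.sin(.474)*a+np.cos(.474)*b,.058] for a,b in((.048,.013),(.048,-.013),(-.048,-.013),(-.048,.013))]
print(pix(c,C))"
```

```text
pos [ 0.4776 -0.2916  0.1499] yaw 0.4761 tilt [-0.0006  0.0004] j7 -0.697 clock 1.55
turn total 0.0027 rows>= 0.014724738193182504  then shift total [-0.0005 -0.      0.1652] rows>= 2.753349082383818
[[235.77970343 129.37871226]
 [267.57867694 129.48101545]
 [265.70051884 237.35037413]
 [236.91599313 237.25859515]]
```

View pics/w1.png

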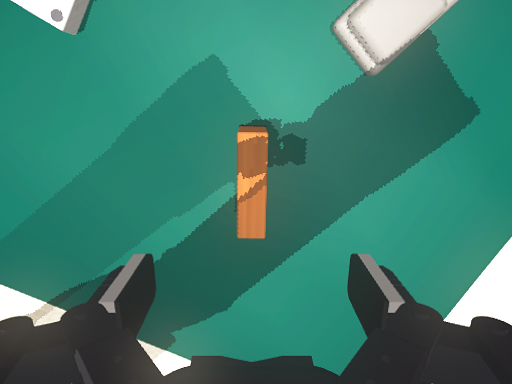

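Call:
move_arm(
  motion=[
    [[0, 0, 0.04], [0, 0, 0], 1],
    [[0, 0, 0.04], [0, 0, 0], 1],
    [[0, 0, 0.04], [0, 0, 0], 1],
    [[0, 0, 0.03], [0, 0, 0], 1],
    [[0, 0, 0.015], [0, 0, 0], 1],
    [[0, 0, 0], [0, 0, 0], -1],
    [[0, 0, 0], [0, 0, 0], -1],
    [[0, 0, 0], [0, 0, 0], -1],
    [[0, 0, 0], [0, 0, 0], -1],
    [[0, 0, 0], [0, 0, 0], -1],
    [[0, 0, 0], [0, 0, 0], -1],
    [[0, 0, 0], [0, 0, 0], -1],
  ],
)

```text
clock: 2.8
position: [0.4774, -0.2926, 0.0267]
ee_rot: [0.972, 0.235, 0.0, 0.0]
ft_force: [0.7, -0.4, 0.8]
grip_width: -0.001
grasp_force: 0.0
```

Call:
move_arm(
  motion=[
    [[0, 0, 0], [0, 0, 0], -1],
    [[0, 0, 0], [0, 0, 0], -1],
    [[0, 0, 0], [0, 0, 0], -1],
  ],
)

```text
clock: 3.1
position: [0.4773, -0.2926, 0.0265]
ee_rot: [0.972, 0.235, -0.0, 0.0]
ft_force: [0.4, -1.0, -0.1]
grip_width: -0.001
grasp_force: 0.0
```

```bash
python3 -c "
from h import *
a=shot('side','d2');w=shot('wrist','w2');b=shot('scene','s2')
d=cv2.imread('pics/d2.png');w=cv2.imread('pics/w2.png');s=cv2.imread('pics/s2.png')
M=np.zeros((600,800,3),np.uint8);M[:384,:512]=w;M[:280,512:792]=cv2.resize(d[240:380,190:330],None,fx=2,fy=2);M[300:580,512:792]=cv2.resize(s[60:200,110:250],None,fx=2,fy=2)
cv2.imwrite('pics/m2.png',M)
print(manip.get_obs()['grip_width'])"
```

```text
-0.002122649771233636
```

View pics/m2.png

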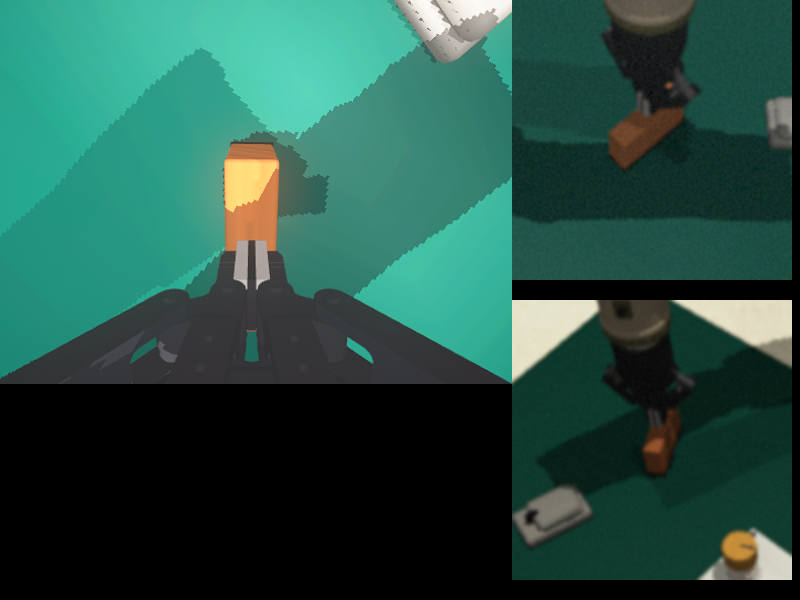

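```bash
python3 -c "
from h import *
t=manip.get_obs()['position'];print(t)
t0=np.array([.4773,-.2926,.0265])
C=[[.4773+np.cos(.474)*a-np.sin(.474)*b,-.2918+np.sin(.474)*a+np.cos(.474)*b,.058] for a,b in((.048,.013),(.048,-.013),(-.048,-.013),(-.048,.013),(0,0))]
for n in('w2','d2','s2','w1'):
  c=load(n);print(n,np.round(pix(c,C+[t0,t0+[0,0,.03],t0+[0,0,.06]])).tolist())
  print(-c['R'].T@c['t'],c['R'][2])"
```

```text
[ 0.47730798 -0.29252102  0.02648845]
w2 [[222.0, 155.0], [278.0, 155.0], [274.0, 330.0], [226.0, 330.0], [250.0, 250.0], [252.0, 227.0], [252.0, 249.0], [252.0, 281.0]]
[ 0.54408816 -0.25806312  0.20872093] [-0.26088136 -0.13390057 -0.95603951]
d2 [[268.0, 280.0], [276.0, 286.0], [246.0, 313.0], [238.0, 305.0], [257.0, 296.0], [257.0, 303.0], [257.0, 296.0], [257.0, 289.0]]
[ 0.34280582 -0.71351038  0.77521088] [ 0.21497113  0.70814353 -0.67254751]
s2 [[183.0, 135.0], [174.0, 134.0], [183.0, 108.0], [192.0, 109.0], [183.0, 121.0], [184.0, 128.0], [183.0, 122.0], [182.0, 115.0]]
[0.99919686 0.35071836 1.01996897] [-0.39284667 -0.30990794 -0.86581093]
w1 [[236.0, 129.0], [268.0, 129.0], [266.0, 237.0], [237.0, 237.0], [251.0, 186.0], [252.0, 178.0], [252.0, 186.0], [252.0, 196.0]]
[ 0.54441263 -0.25712069  0.33208709] [-0.26116416 -0.13409941 -0.95593443]
```

```bash
python3 -c "
from h import *
c=load('w1');T=np.array([.4776,-.2916,.1499]);p=.476
x=np.array([np.cos(p),np.sin(p),0]);y=np.array([np.sin(p),-np.cos(p),0]);z=np.array([0,0,-1.])
for b in (0,-.013,-.032,-.05):
  print(b,[np.round(pix(c,T+a*x+s*y+b*z)[0]).tolist() for s in(-.0425,.0425) for a in(-.011,.011)])
for b in (0,-.019,-.032,-.05):
  print('shut',b,[np.round(pix(c,T+a*x+b*z)[0]).tolist() for a in(-.011,.011)])"
```

```text
0 [[181.0, 243.0], [179.0, 209.0], [322.0, 244.0], [324.0, 209.0]]
-0.013 [[176.0, 253.0], [174.0, 217.0], [326.0, 254.0], [329.0, 217.0]]
-0.032 [[168.0, 271.0], [165.0, 231.0], [335.0, 271.0], [338.0, 231.0]]
-0.05 [[159.0, 291.0], [155.0, 247.0], [344.0, 291.0], [348.0, 247.0]]
shut 0 [[251.0, 243.0], [251.0, 209.0]]
shut -0.019 [[251.0, 258.0], [251.0, 221.0]]
shut -0.032 [[251.0, 271.0], [251.0, 231.0]]
shut -0.05 [[251.0, 291.0], [251.0, 247.0]]
```

Call:
move_arm(
  motion=[
    [[0, 0, 0], [0, 0, 0], 1],
    [[0, 0, 0], [0, 0, 0], 1],
    [[0, 0, 0], [0, 0, 0], 1],
    [[0, 0, 0], [0, 0, 0], 1],
    [[0, 0, 0], [0, 0, 0], 1],
    [[0, 0, 0], [0, 0, 0], 1],
    [[0, 0, 0], [0, 0, 0], 1],
    [[0, 0, 0.018], [0, 0, 0], 1],
    [[0, 0, 0.018], [0, 0, 0], 1],
    [[0, 0, 0.017], [0, 0, 0], 1],
  ],
)

```text
clock: 4.25
position: [0.4767, -0.2922, -0.0151]
ee_rot: [0.972, 0.235, -0.0, -0.0]
ft_force: [-0.7, -0.3, 0.5]
grip_width: 1.002
grasp_force: 0.0
```

Call:
move_arm(
  motion=[
    [[0, 0, 0], [0, 0, 0], -1],
    [[0, 0, 0], [0, 0, 0], -1],
    [[0, 0, 0], [0, 0, 0], -1],
    [[0, 0, 0], [0, 0, 0], -1],
    [[0, 0, 0], [0, 0, 0], -1],
    [[0, 0, 0], [0, 0, 0], -1],
    [[0, 0, 0], [0, 0, 0], -1],
    [[0, 0, 0], [0, 0, 0], -1],
  ],
)

```text
clock: 5.05
position: [0.4778, -0.2929, -0.0126]
ee_rot: [0.972, 0.235, 0.0, 0.001]
ft_force: [-0.1, -0.2, 5.6]
grip_width: 0.299
grasp_force: 59.7
```

```bash
python3 -c "
from h import *
plan(.4773,-.2918,.12,.474);o=manip.get_obs();print(o['ft_force'],o['torque'],o['grip_width'],o['grasp_force'])"
```

```text
pos [ 0.4778 -0.2929 -0.0126] yaw 0.4737 tilt [ 0.001  -0.0008] j7 -0.759 clock 5.05
turn total -0.0003 rows>= 0.0017243373093251816  then shift total [ 1.000e-04 -1.600e-03 -1.767e-01] rows>= 2.945615370994963
[-0.14196873 -0.20875816  5.6056152 ] [-0.00607327  0.16313256 -0.00647328] 0.29915186525561827 59.67790067195892
```

Call:
move_arm(
  motion=[
    [[0, 0, -0.02], [0, 0, 0], -1],
    [[0, 0, -0.04], [0, 0, 0], -1],
    [[0, 0, -0.04], [0, 0, 0], -1],
    [[0, 0, -0.04], [0, 0, 0], -1],
    [[0, 0, -0.04], [0, 0, 0], -1],
    [[0, 0, 0], [0, 0, 0], -1],
  ],
)

```text
clock: 5.65
position: [0.4795, -0.2935, 0.1269]
ee_rot: [0.972, 0.235, 0.002, 0.002]
ft_force: [0.0, -0.1, -1.1]
grip_width: 0.292
grasp_force: 59.2
```

```bash
python3 -c "
from h import *
plan(.584,.0086,.12,-.066)
c=shot('side','d3');b=shot('scene','s3')
o=manip.get_obs();t=o['position']
for n in(c,b):print(np.round(pix(n,[t+[0,0,h] for h in(.0126,.0416,.0706)])).tolist())
d=cv2.imread('pics/d3.png');s=cv2.imread('pics/s3.png')
u=pix(c,t)[0].astype(int);v=pix(b,t)[0].astype(int);print(u,v)
M=np.hstack([cv2.resize(i[max(0,q[1]-60):q[1]+40,q[0]-50:q[0]+50][:100],(400,400),interpolation=2) for i,q in((d,u),(s,v))])
cv2.imwrite('pics/m3.png',M);print(o['grip_width'],o['grasp_force'],o['ft_force'])"
```

```text
pos [ 0.4795 -0.2935  0.1269] yaw 0.4738 tilt [ 0.0059 -0.0037] j7 -0.706 clock 5.65
turn total 0.6873 rows>= 3.723052897690771  then shift total [ 0.1125 -0.4111  0.0091] rows>= 6.851942961202536
[[258.0, 276.0], [258.0, 268.0], [258.0, 259.0]]
[[179.0, 103.0], [177.0, 95.0], [176.0, 87.0]]
[257 279] [179 105]
0.2954932404760626 59.16302025318146 [ 0.96551614 -0.26936664 -2.0236622 ]
```

View pics/m3.png

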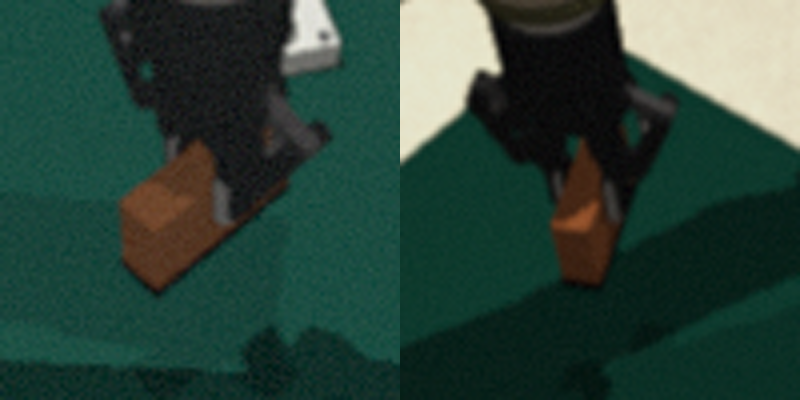

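Call:
move_arm(
  motion=[
    [[0, 0, 0.05], [0, 0, 0], -1],
    [[0, 0, 0.05], [0, 0, 0], -1],
    [[0, 0, 0.04], [0, 0, 0], -1],
    [[0, 0, 0.025], [0, 0, 0], -1],
    [[0, 0, 0.013], [0, 0, 0], -1],
    [[0, 0, 0.001], [0, 0, 0], -1],
    [[0, 0, 0], [0, 0, 0], 1],
    [[0, 0, 0], [0, 0, 0], 1],
    [[0, 0, 0], [0, 0, 0], 1],
    [[0, 0, -0.008], [0, 0, 0], 1],
    [[0, 0, -0.007], [0, 0, 0], 1],
  ],
)

```text
clock: 6.85
position: [0.4774, -0.2926, -0.0006]
ee_rot: [0.972, 0.235, 0.0, 0.0]
ft_force: [0.5, 0.3, 0.8]
grip_width: 1.001
grasp_force: 0.0
```

Call:
move_arm(
  motion=[
    [[0, 0, 0], [0, 0, 0], -1],
    [[0, 0, 0], [0, 0, 0], -1],
    [[0, 0, 0], [0, 0, 0], -1],
    [[0, 0, 0], [0, 0, 0], -1],
    [[0, 0, 0], [0, 0, 0], -1],
    [[0, 0, 0], [0, 0, 0], -1],
    [[0, 0, 0], [0, 0, 0], -1],
    [[0, 0, 0], [0, 0, 0], -1],
  ],
)

```text
clock: 7.65
position: [0.4774, -0.2925, -0.0012]
ee_rot: [0.972, 0.235, 0.0, 0.0]
ft_force: [-0.3, 0.6, 1.6]
grip_width: 0.287
grasp_force: 59.7
```

Call:
move_arm(
  motion=[
    [[0, 0, -0.02], [0, 0, 0], -1],
    [[0, 0, -0.05], [0, 0, 0], -1],
    [[0, 0, -0.05], [0, 0, 0], -1],
    [[0, 0, -0.05], [0, 0, 0], -1],
    [[0, 0, 0], [0, 0, 0.17], -1],
    [[0, 0, 0], [0, 0, 0.17], -1],
    [[0, 0, 0], [0, 0, 0.17], -1],
    [[0, 0, 0], [0, 0, 0.177], -1],
    [[0, 0, 0], [0, 0, 0], -1],
  ],
)

```text
clock: 8.55
position: [0.4773, -0.2924, 0.127]
ee_rot: [0.999, -0.034, 0.0, 0.0]
ft_force: [-0.4, 0.6, -1.4]
grip_width: 0.291
grasp_force: 59.2
```

```bash
python3 -c "
from h import *
plan(.584,.0076,.125,-.066)"
```

```text
pos [ 0.4773 -0.2924  0.127 ] yaw -0.0679 tilt [ 0.0003 -0.0002] j7 -1.233 clock 8.55
turn total -0.0024 rows>= 0.012775949239953427  then shift total [ 0.1156 -0.4085  0.0027] rows>= 6.808521317159575
```

Call:
move_arm(
  motion=[
    [[0.0145, -0.051, 0], [0, 0, 0], -1],
    [[0.0145, -0.051, 0], [0, 0, 0], -1],
    [[0.0145, -0.051, 0], [0, 0, 0], -1],
    [[0.0145, -0.051, 0], [0, 0, 0], -1],
    [[0.0145, -0.051, 0], [0, 0, 0], -1],
    [[0.0145, -0.051, 0], [0, 0, 0], -1],
    [[0.0145, -0.051, 0], [0, 0, 0], -1],
    [[0.0145, -0.051, 0], [0, 0, 0], -1],
    [[0, 0, 0], [0, 0, 0], -1],
    [[0, 0, 0], [0, 0, 0], -1],
  ],
)

```text
clock: 9.55
position: [0.5842, 0.008, 0.1265]
ee_rot: [1.0, -0.03, -0.0, -0.0]
ft_force: [0.3, -0.0, -1.4]
grip_width: 0.291
grasp_force: 59.4
```

```bash
python3 -c "
from h import *
plan(.584,.0076,.025,-.066)
c=shot('wrist','w4')
t=-.066
L=np.array([(.06,-.155,.024),(.06,.115,.024),(-.06,.115,.024),(-.06,-.155,.024),(0,.115,.024),(-.035,.078,.03),(.035,.06,.03),(.027,.0145,.03)])
W=np.c_[.5875+np.cos(t)*L[:,0]-np.sin(t)*L[:,1],.0605+np.sin(t)*L[:,0]+np.cos(t)*L[:,1],L[:,2]]
print(np.round(pix(c,W),1).tolist())"
```

```text
pos [0.5842 0.008  0.1265] yaw -0.0601 tilt [-0.0002  0.0001] j7 -1.842 clock 9.55
turn total 0.0075 rows>= 0.040739829806084746  then shift total [-0.0002  0.0006  0.1353] rows>= 2.2551569877076645
[[374.6, 113.9], [50.7, 111.3], [72.8, 243.1], [359.7, 244.8], [62.5, 181.2], [106.5, 220.8], [117.9, 143.1], [172.8, 153.0]]
```

View pics/w4.png

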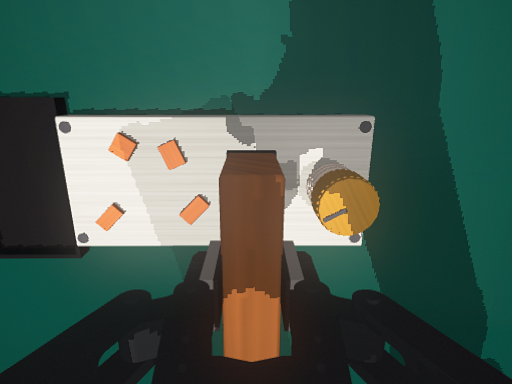

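Call:
move_arm(
  motion=[
    [[0, 0, 0.05], [0, 0, 0], -1],
    [[0, 0, 0.045], [0, 0, 0], -1],
    [[0, 0, 0.025], [0, 0, 0], -1],
    [[0, 0, 0.01], [0, 0, 0], -1],
    [[0, 0, 0.005], [0, 0, 0], -1],
    [[0, 0, 0], [0, 0, 0], -1],
  ],
)

```text
clock: 10.2
position: [0.5847, 0.0064, 0.0257]
ee_rot: [0.999, -0.033, 0.0, 0.0]
ft_force: [0.5, -0.8, -2.1]
grip_width: 0.289
grasp_force: 59.4
```

Call:
move_arm(
  motion=[
    [[0, -0.005, 0.001], [0, 0, 0], -1],
    [[0, -0.012, 0.0005], [0, 0, 0], -1],
    [[0, -0.012, 0], [0, 0, 0], -1],
    [[0, -0.012, 0], [0, 0, 0], -1],
    [[0, -0.012, 0], [0, 0, 0], -1],
    [[0, -0.012, 0], [0, 0, 0], -1],
    [[0, -0.012, 0], [0, 0, 0], -1],
    [[0, -0.012, 0], [0, 0, 0], -1],
    [[0, -0.012, 0], [0, 0, 0], -1],
    [[0, -0.012, 0], [0, 0, 0], -1],
    [[0, -0.012, 0], [0, 0, 0], -1],
    [[0, -0.012, 0], [0, 0, 0], -1],
  ],
)

```text
clock: 11.4
position: [0.5911, 0.1103, 0.0239]
ee_rot: [0.999, -0.033, 0.0, 0.0]
ft_force: [0.2, 0.8, -0.6]
grip_width: 0.289
grasp_force: 59.4
```

```bash
python3 -c "
from h import *
plan(.5944,.1755,.025,-.066)
c=shot('scene','s5');c=shot('wrist','w5')
o=manip.get_obs();print(o['ft_force'],o['grip_width'])
import seg
" | grep -v plate; python3 - <<'E'
import sys; sys.path.insert(0,'.')
import os; os.chdir('.')
from h import *
for f in('s5','w5'):
    im=cv2.cvtColor(cv2.imread(f'pics/{f}.png'),cv2.COLOR_BGR2HSV); m=cv2.inRange(im,np.array((0,110,110)),np.array((14,255,255)))
    n,l,st,ce=cv2.connectedComponentsWithStats(m); print(f,[(int(st[i,4]),np.round(ce[i]).tolist(),st[i,:4].tolist()) for i in range(1,n) if st[i,4]>12])
E
```

```text
pos [0.5911 0.1103 0.0239] yaw -0.0658 tilt [ 0.     -0.0001] j7 -2.078 clock 11.4
turn total 0.0002 rows>= 0.001221092964315465  then shift total [-0.0013 -0.0871 -0.0015] rows>= 1.4509748547377488
[-0.00430395  0.74810071 -1.42239002] 0.28934727129583376
cell [ 0.5882384   0.0617395  -0.06697607] [-1.  -1.1  0.  -1.2 -1.   0.6 -0.3 -1.1 -0.1 -1.6 -1.1 -0.5  0.5 -1.
  0.3 -1.9]
s0 [(np.int32(231), array([183.5, 123. ])), (np.int32(209), array([223.2, 182.8])), (np.int32(49), array([264.4, 214.2])), (np.int32(46), array([257.1, 231.6])), (np.int32(45), array([289.8, 229.9])), (np.int32(45), array([267.9, 242.9]))]
d0 [(np.int32(808), array([117.5,  37.8])), (np.int32(17), array([59.1, 88.6])), (np.int32(20), array([242. , 180.2])), (np.int32(19), array([263.1, 180.8])), (np.int32(23), array([264.2, 189.9])), (np.int32(27), array([249.7, 196. ])), (np.int32(163), array([267.6, 209.5])), (np.int32(452), array([256.8, 297.1]))]
cell [0.58769312 0.06134016 6.21630469] [-0.6 -1.   0.4 -1.1 -0.6  0.7  0.1 -0.9  0.2 -1.  -0.9 -0.   0.8 -0.5
  0.5 -1.4]
s [0.58866382 0.06268105 6.221248  ] [-0.6 -0.2  0.9 -0.6 -0.3  1.1 -0.  -0.3]
d [0.58633616 0.05816967 6.21141128] [-0.1  0.  -0.8  0.6  0.8  0.1  0.1 -0.5]
scr [ 0.47735005 -0.29180137 -2.66731547] [-1.3 -1.4 -0.4 -0.6 -0.6 -1.4 -1.2 -1.3 -0.2 -0.4 -0.5 -1.  -0.1 -1.4
  0.2 -1.6]
s5 [(49, [294.0, 232.0], [286, 229, 14, 7]), (20, [281.0, 250.0], [278, 247, 6, 6])]
w5 [(1861, [195.0, 183.0], [166, 161, 59, 42]), (10763, [251.0, 265.0], [220, 174, 65, 188]), (75, [184.0, 274.0], [178, 263, 12, 21])]
```

Call:
move_arm(
  motion=[
    [[0, -0.012, 0], [0, 0, 0], -1],
    [[0, -0.012, 0], [0, 0, 0], -1],
    [[0, -0.012, 0], [0, 0, 0], -1],
    [[0, -0.012, 0], [0, 0, 0], -1],
    [[0, -0.012, 0], [0, 0, 0], -1],
    [[0, -0.01, 0], [0, 0, 0], -1],
    [[0, -0.01, 0], [0, 0, 0], -1],
    [[0, -0.009, 0], [0, 0, 0], -1],
    [[0, 0, 0], [0, 0, 0], -1],
    [[0, 0, 0], [0, 0, 0], -1],
  ],
)

```text
clock: 12.5
position: [0.5954, 0.1761, 0.0238]
ee_rot: [0.999, -0.033, -0.0, 0.0]
ft_force: [0.9, 0.8, -0.5]
grip_width: 0.291
grasp_force: 59.4
```

Call:
move_arm(
  motion=[
    [[0, 0, -0.01], [0, 0, 0], -1],
    [[0, 0, -0.04], [0, 0, 0], -1],
    [[0, 0, -0.05], [0, 0, 0], -1],
    [[0, 0, -0.05], [0, 0, 0], -1],
    [[0, 0, 0], [0, 0, 0], -1],
  ],
)

```text
clock: 13.0
position: [0.5984, 0.177, 0.1429]
ee_rot: [0.999, -0.033, 0.004, -0.001]
ft_force: [-0.5, 0.6, -0.9]
grip_width: 0.29
grasp_force: 59.5
```

```bash
cat > see.py <<'E'
from h import *
import sys
k=sys.argv[1]; shot('scene','s'+k);shot('wrist','w'+k);shot('side','d'+k)
for f in('s'+k,'w'+k,'d'+k):
    im=cv2.cvtColor(cv2.imread(f'pics/{f}.png'),cv2.COLOR_BGR2HSV); m=cv2.inRange(im,np.array((0,110,60)),np.array((16,255,255)))
    n,l,st,ce=cv2.connectedComponentsWithStats(m); c=load(f)
    for i in range(1,n):
        if st[i,4]>9:
            w=atz(c,ce[i],.008)-[.5865,.0595,0]; t=-.065
            print(f,int(st[i,4]),np.round(ce[i]).tolist(),'cell',np.round([np.cos(t)*w[0]+np.sin(t)*w[1],-np.sin(t)*w[0]+np.cos(t)*w[1]],3))
E
python3 see.py 6; python3 -c "
from h import *
plan(.477,-.2925,.125,.474)"
```

```text
s6 148 [3.0, 91.0] cell [ 0.174 -0.906]
s6 325 [294.0, 225.0] cell [-0.055  0.076]
s6 103 [308.0, 245.0] cell [-0.034  0.136]
s6 114 [293.0, 263.0] cell [0.029 0.139]
w6 113 [242.0, 143.0] cell [0.034 0.127]
w6 12625 [251.0, 252.0] cell [-0.079  0.119]
d6 350 [79.0, 33.0] cell [-0.775  1.838]
d6 935 [140.0, 63.0] cell [-0.362  1.185]
d6 469 [247.0, 135.0] cell [0.047 0.356]
d6 33 [256.0, 169.0] cell [0.031 0.146]
d6 28 [237.0, 172.0] cell [-0.034  0.142]
pos [0.5953 0.1756 0.1362] yaw -0.0664 tilt [-0.0001 -0.0005] j7 -2.145 clock 13.15
turn total -0.6881 rows>= 3.726984013205521  then shift total [-0.4252  0.4833  0.0149] rows>= 8.055625036766974
```

Call:
move_arm(
  motion=[
    [[0, 0, 0], [0, 0, -0.172], -1],
    [[0, 0, 0], [0, 0, -0.172], -1],
    [[0, 0, 0], [0, 0, -0.172], -1],
    [[0, 0, 0], [0, 0, -0.172], -1],
    [[-0.0425, 0.0483, 0], [0, 0, 0], -1],
    [[-0.0425, 0.0483, 0], [0, 0, 0], -1],
    [[-0.0425, 0.0483, 0], [0, 0, 0], -1],
    [[-0.0425, 0.0483, 0], [0, 0, 0], -1],
    [[-0.0425, 0.0483, 0], [0, 0, 0], -1],
    [[-0.0425, 0.0483, 0], [0, 0, 0], -1],
    [[-0.0425, 0.0483, 0], [0, 0, 0], -1],
    [[-0.0425, 0.0483, 0], [0, 0, 0], -1],
  ],
)

```text
clock: 14.35
position: [0.4992, -0.1999, 0.1352]
ee_rot: [0.972, 0.235, -0.001, -0.0]
ft_force: [0.9, -0.2, -1.3]
grip_width: 0.292
grasp_force: 59.4
```

Call:
move_arm(
  motion=[
    [[-0.0425, 0.0483, 0], [0, 0, 0], -1],
    [[-0.0425, 0.0483, 0], [0, 0, 0], -1],
    [[0, 0, 0], [0, 0, 0], -1],
    [[0, 0, 0], [0, 0, 0], -1],
  ],
)

```text
clock: 14.75
position: [0.476, -0.2924, 0.1349]
ee_rot: [0.972, 0.234, -0.001, -0.001]
ft_force: [1.0, 0.7, -1.2]
grip_width: 0.29
grasp_force: 59.5
```

```bash
python3 -c "
from h import *
plan(.477,-.2925,-.0012,.474)"
```

```text
pos [ 0.476  -0.2924  0.1349] yaw 0.4716 tilt [-0.0021  0.0015] j7 -0.706 clock 14.75
turn total -0.003 rows>= 0.01645562143092309  then shift total [0.0011 0.0007 0.1815] rows>= 3.0242752400024613
```

Call:
move_arm(
  motion=[
    [[0, 0, 0.05], [0, 0, 0], -1],
    [[0, 0, 0.05], [0, 0, 0], -1],
    [[0, 0, 0.04], [0, 0, 0], -1],
    [[0, 0, 0.025], [0, 0, 0], -1],
    [[0, 0, 0.01], [0, 0, 0], -1],
    [[0, 0, 0.004], [0, 0, 0], -1],
    [[0, 0, 0], [0, 0, 0], -1],
  ],
)

```text
clock: 15.45
position: [0.478, -0.2911, 0.0026]
ee_rot: [0.972, 0.235, 0.0, 0.0]
ft_force: [0.2, 0.3, -0.5]
grip_width: 0.292
grasp_force: 59.5
```

Call:
move_arm(
  motion=[
    [[0, 0, 0.003], [0, 0, 0], -1],
    [[0, 0, 0.001], [0, 0, 0], -1],
    [[0, 0, 0], [0, 0, 0], -1],
  ],
)

```text
clock: 15.75
position: [0.4776, -0.2919, -0.0004]
ee_rot: [0.972, 0.235, 0.0, 0.0]
ft_force: [0.4, 0.2, -2.1]
grip_width: 0.287
grasp_force: 59.5
```

Call:
move_arm(
  motion=[
    [[0, 0, 0.0015], [0, 0, 0], -1],
    [[0, 0, 0], [0, 0, 0], -1],
    [[0, 0, 0], [0, 0, 0], 1],
    [[0, 0, 0], [0, 0, 0], 1],
    [[0, 0, 0], [0, 0, 0], 1],
    [[0, 0, 0], [0, 0, 0], 1],
    [[0, 0, 0], [0, 0, 0], 1],
    [[0, 0, 0], [0, 0, 0], 1],
    [[0, 0, -0.02], [0, 0, 0], 1],
    [[0, 0, -0.05], [0, 0, 0], 1],
    [[0, 0, -0.05], [0, 0, 0], 1],
    [[0, 0, -0.06], [0, 0, 0], 1],
  ],
)

```text
clock: 16.95
position: [0.4768, -0.2912, 0.1349]
ee_rot: [0.972, 0.235, -0.0, -0.0]
ft_force: [1.0, -1.1, 0.4]
grip_width: 1.005
grasp_force: 0.0
```

```bash
python3 see.py 7; python3 -c "
from h import *
plan(.579,-.0605,.135,2.65)"
```

```text
s7 147 [3.0, 91.0] cell [ 0.174 -0.907]
s7 314 [184.0, 126.0] cell [-0.101 -0.378]
s7 107 [308.0, 245.0] cell [-0.034  0.135]
s7 121 [293.0, 263.0] cell [0.029 0.138]
w7 3274 [247.0, 187.0] cell [-0.095 -0.363]
d7 161 [80.0, 4.0] cell [-0.893  2.684]
d7 800 [257.0, 302.0] cell [-0.084 -0.345]
pos [ 0.4794 -0.2926  0.1374] yaw 0.4747 tilt [ 0.0058 -0.0039] j7 -0.707 clock 17.1
turn total -2.7697 rows>= 15.002136650830431  then shift total [0.029  0.3355 0.0032] rows>= 5.59149220530248
```

Call:
move_arm(
  motion=[
    [[0, 0, 0], [0, 0, -0.173], 1],
    [[0, 0, 0], [0, 0, -0.173], 1],
    [[0, 0, 0], [0, 0, -0.173], 1],
    [[0, 0, 0], [0, 0, -0.173], 1],
    [[0, 0, 0], [0, 0, -0.173], 1],
    [[0, 0, 0], [0, 0, -0.173], 1],
    [[0, 0, 0], [0, 0, -0.173], 1],
    [[0, 0, 0], [0, 0, -0.173], 1],
    [[0, 0, 0], [0, 0, -0.173], 1],
    [[0, 0, 0], [0, 0, -0.173], 1],
    [[0, 0, 0], [0, 0, -0.173], 1],
    [[0, 0, 0], [0, 0, -0.173], 1],
  ],
)

```text
clock: 18.3
position: [0.4769, -0.2914, 0.1326]
ee_rot: [0.493, 0.87, 0.0, -0.001]
ft_force: [-0.3, -0.4, -0.2]
grip_width: 1.001
grasp_force: 0.0
```

Call:
move_arm(
  motion=[
    [[0, 0, 0], [0, 0, -0.173], 1],
    [[0, 0, 0], [0, 0, -0.173], 1],
    [[0, 0, 0], [0, 0, -0.173], 1],
    [[0, 0, 0], [0, 0, -0.173], 1],
    [[0, 0, 0], [0, 0, 0], 1],
    [[0, 0, 0], [0, 0, 0], 1],
  ],
)

```text
clock: 18.9
position: [0.4771, -0.2916, 0.1327]
ee_rot: [0.246, 0.969, 0.0, -0.0]
ft_force: [-0.0, 0.1, -0.5]
grip_width: 1.001
grasp_force: 0.0
```

```bash
python3 -c "
from h import *
plan(.5785,-.0608,.135,2.65)"
```

```text
pos [ 0.4771 -0.2916  0.1327] yaw 2.6444 tilt [-0.0006  0.0004] j7 1.396 clock 18.9
turn total -0.0071 rows>= 0.03833799901064756  then shift total [ 0.026   0.3351 -0.003 ] rows>= 5.584757840437662
```

Call:
move_arm(
  motion=[
    [[0.0037, 0.0479, 0], [0, 0, 0], 1],
    [[0.0037, 0.0479, 0], [0, 0, 0], 1],
    [[0.0037, 0.0479, 0], [0, 0, 0], 1],
    [[0.0037, 0.0479, 0], [0, 0, 0], 1],
    [[0.0037, 0.0479, 0], [0, 0, 0], 1],
    [[0.0037, 0.0479, 0], [0, 0, 0], 1],
    [[0.0037, 0.0479, 0], [0, 0, 0], 1],
    [[0, 0, 0], [0, 0, 0], 1],
    [[0, 0, 0], [0, 0, 0], 1],
  ],
)

```text
clock: 19.8
position: [0.5793, -0.0601, 0.1328]
ee_rot: [0.244, 0.97, -0.0, -0.0]
ft_force: [-0.5, -0.5, -0.9]
grip_width: 0.999
grasp_force: 0.0
```

```bash
python3 -c "
from h import *
plan(.5785,-.0608,.04,2.65)
c=shot('wrist','w8')
a=np.linspace(0,6.28,9)[:-1]
print(np.round(pix(c,[[.5785,-.0608,.087]]+[[.5785+.022*np.cos(q),-.0608+.022*np.sin(q),.087] for q in a])).tolist())"
```

```text
pos [ 0.5793 -0.0601  0.1328] yaw 2.6479 tilt [-0.0005  0.0001] j7 0.906 clock 19.8
turn total -0.0027 rows>= 0.014618861412086832  then shift total [ 0.0004 -0.0013  0.1237] rows>= 2.0614453225118523
[[249.0, 202.0], [263.0, 226.0], [278.0, 210.0], [276.0, 188.0], [258.0, 173.0], [235.0, 176.0], [220.0, 193.0], [223.0, 215.0], [241.0, 229.0]]
```

View pics/w8.png

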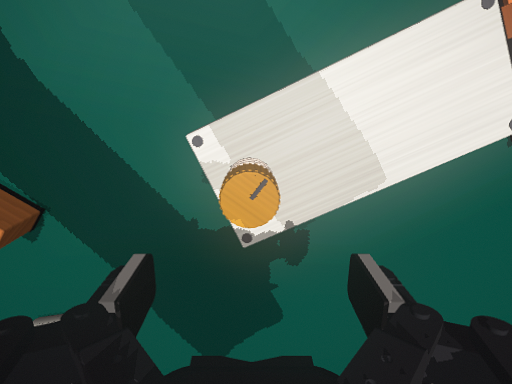

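Call:
move_arm(
  motion=[
    [[0.0024, -0.0014, 0.04], [0, 0, 0], 1],
    [[0, 0, 0.04], [0, 0, 0], 1],
    [[0, 0, 0.035], [0, 0, 0], 1],
    [[0, 0, 0.02], [0, 0, 0], 1],
    [[0, 0, 0.01], [0, 0, 0], 1],
    [[0, 0, 0], [0, 0, 0], 1],
    [[0, 0, 0], [0, 0, 0], -1],
    [[0, 0, 0], [0, 0, 0], -1],
    [[0, 0, 0], [0, 0, 0], -1],
    [[0, 0, 0], [0, 0, 0], -1],
    [[0, 0, 0], [0, 0, 0], -1],
    [[0, 0, 0], [0, 0, 0], -1],
  ],
  newtons=50,
)

```text
clock: 21.05
position: [0.5779, -0.0611, 0.0254]
ee_rot: [0.244, 0.97, -0.0, 0.001]
ft_force: [-1.7, -0.8, 6.2]
grip_width: 0.5
grasp_force: 49.8
```

```bash
python3 -c "
from h import *
plan(.5775,-.0603,.024,.6);o=manip.get_obs();print(o['ft_force'],o['torque'],o['grip_width'],o['grasp_force'])"
```

```text
pos [ 0.5779 -0.0611  0.0254] yaw 2.6484 tilt [ 0.0014 -0.0006] j7 0.842 clock 21.05
turn total 2.6081 rows>= 14.127092669386748  then shift total [ 0.0002 -0.0012  0.0019] rows>= 0.0319680563991711
[-1.74579988 -0.76897037  6.151171  ] [-0.06177294  0.37167197 -0.05575087] 0.4996389489310854 49.83836531639099
```

Call:
move_arm(
  motion=[
    [[0, 0, 0.0002], [0, 0, 0.17], -1],
    [[0, 0, 0.0002], [0, 0, 0.17], -1],
    [[0, 0, 0.0002], [0, 0, 0.17], -1],
    [[0, 0, 0.0002], [0, 0, 0.17], -1],
    [[0, 0, 0.0002], [0, 0, 0.17], -1],
    [[0, 0, 0.0002], [0, 0, 0.17], -1],
    [[0, 0, 0.0002], [0, 0, 0.17], -1],
    [[0, 0, 0.0002], [0, 0, 0.17], -1],
    [[0, 0, 0.0002], [0, 0, 0.17], -1],
    [[0, 0, 0], [0, 0, 0], -1],
  ],
)

```text
clock: 22.05
position: [0.5778, -0.0611, 0.0239]
ee_rot: [0.75, 0.661, 0.0, 0.001]
ft_force: [-1.2, -0.2, 6.1]
grip_width: 0.493
grasp_force: 50.2
```

```bash
cat > st.py <<'E'
from h import *
o=manip.get_obs();print(o['clock'],'pos',np.round(o['position'],4),'yaw',np.round(yaw()[0],3),'j7',o['joint_pos'][6],o['ft_force'],'T',o['torque'],o['grip_width'],o['grasp_force'])
E
python3 st.py
```

```text
22.05 pos [ 0.5778 -0.0611  0.0239] yaw 1.445 j7 -0.2744277335149166 [-1.21524301 -0.19786687  6.1420497 ] T [-0.16380388  0.45131616 -0.10235711] 0.49256587419884956 50.19825339317322
```

Call:
move_arm(
  motion=[
    [[0, 0, 0.0002], [0, 0, 0.17], -1],
    [[0, 0, 0.0002], [0, 0, 0.17], -1],
    [[0, 0, 0.0002], [0, 0, 0.17], -1],
    [[0, 0, 0.0002], [0, 0, 0.17], -1],
    [[0, 0, 0], [0, 0, 0], -1],
  ],
)

```text
clock: 22.55
position: [0.5778, -0.0611, 0.0233]
ee_rot: [0.898, 0.44, 0.0, 0.001]
ft_force: [-1.5, -0.2, 5.9]
grip_width: 0.497
grasp_force: 50.3
```

```bash
python3 st.py
```

```text
22.55 pos [ 0.5778 -0.0611  0.0233] yaw 0.912 j7 -0.7723346101287183 [-1.48951611 -0.1722351   5.92935403] T [-0.15485405  0.37952736 -0.10903605] 0.4966953459263999 50.2675598859787
```

Call:
move_arm(
  motion=[
    [[0, 0, 0.0001], [0, 0, 0.06], -1],
    [[0, 0, 0.0001], [0, 0, 0.06], -1],
    [[0, 0, 0], [0, 0, 0], -1],
  ],
)

```text
clock: 22.85
position: [0.5778, -0.0611, 0.0231]
ee_rot: [0.917, 0.399, 0.0, 0.0]
ft_force: [-1.7, -0.1, 6.8]
grip_width: 0.496
grasp_force: 50.3
```

```bash
python3 st.py
```

```text
22.85 pos [ 0.5778 -0.0611  0.0231] yaw 0.821 j7 -0.8577043247620075 [-1.6893895  -0.05870526  6.81436578] T [-0.11181559  0.41275965 -0.06473207] 0.49598046256229567 50.31310558319092
```

Call:
move_arm(
  motion=[
    [[0, 0, 0.0001], [0, 0, 0.06], -1],
    [[0, 0, 0.0001], [0, 0, 0.06], -1],
    [[0, 0, 0], [0, 0, 0], -1],
  ],
)

```text
clock: 23.15
position: [0.5778, -0.0611, 0.023]
ee_rot: [0.935, 0.355, 0.001, 0.0]
ft_force: [-1.6, -0.7, 7.2]
grip_width: 0.498
grasp_force: 50.3
```

```bash
python3 st.py
```

```text
23.15 pos [ 0.5778 -0.0611  0.023 ] yaw 0.727 j7 -0.9461400998393168 [-1.57361135 -0.73256047  7.16078362] T [-0.09285475  0.52042586 -0.07013305] 0.4982366763962137 50.342055559158325
```

Call:
move_arm(
  motion=[
    [[0, 0, 0.0001], [0, 0, 0.06], -1],
    [[0, 0, 0.0001], [0, 0, 0.06], -1],
    [[0, 0, 0], [0, 0, 0], -1],
  ],
)

```text
clock: 23.45
position: [0.5778, -0.0611, 0.0229]
ee_rot: [0.95, 0.311, 0.0, 0.0]
ft_force: [-2.2, 0.4, 6.7]
grip_width: 0.493
grasp_force: 50.4
```

```bash
python3 st.py
```

```text
23.45 pos [ 0.5778 -0.0611  0.0229] yaw 0.633 j7 -1.0345206841936694 [-2.22371284  0.39458349  6.70854888] T [-0.13949868  0.48757004 -0.08947308] 0.49336798157351397 50.36877393722534
```

Call:
move_arm(
  motion=[
    [[0, 0, 0.0001], [0, 0, 0.06], -1],
    [[0, 0, 0], [0, 0, 0.06], -1],
    [[0, 0, 0], [0, 0, 0], -1],
  ],
)

```text
clock: 23.75
position: [0.5784, -0.0607, 0.0228]
ee_rot: [0.964, 0.267, 0.001, 0.0]
ft_force: [0.8, 0.6, 5.8]
grip_width: 0.491
grasp_force: 51.4
```

```bash
python3 st.py
```

```text
23.75 pos [ 0.5784 -0.0607  0.0228] yaw 0.54 j7 -1.1221843958467188 [0.76935269 0.64114208 5.78818269] T [-0.01515959 -0.21371265  0.53710797] 0.4909184132849499 51.38676345348358
```

Call:
move_arm(
  motion=[
    [[0, 0, 0], [0, 0, 0.06], -1],
    [[0, 0, 0], [0, 0, 0.06], -1],
    [[0, 0, 0], [0, 0, 0], -1],
  ],
)

```text
clock: 24.05
position: [0.5801, -0.06, 0.0229]
ee_rot: [0.975, 0.221, 0.003, 0.0]
ft_force: [9.1, 1.6, -1.5]
grip_width: 0.496
grasp_force: 51.3
```

```bash
python3 st.py
```

```text
24.05 pos [ 0.5801 -0.06    0.0229] yaw 0.447 j7 -1.2104694519417842 [ 9.07825898  1.55736391 -1.47596839] T [ 0.34954848 -2.02067945  0.95218576] 0.49586164979121855 51.27272844314575
```

Call:
move_arm(
  motion=[
    [[0, 0, 0], [0, 0, 0.06], -1],
    [[0, 0, 0], [0, 0, 0.06], -1],
    [[0, 0, 0], [0, 0, 0], -1],
  ],
)

```text
clock: 24.35
position: [0.5819, -0.0595, 0.0231]
ee_rot: [0.984, 0.176, 0.005, 0.0]
ft_force: [18.4, 2.3, -7.7]
grip_width: 0.494
grasp_force: 52.2
```

```bash
python3 st.py
```

```text
24.35 pos [ 0.5819 -0.0595  0.0231] yaw 0.353 j7 -1.2986664526485716 [18.43170372  2.33218561 -7.66396557] T [ 0.47623462 -3.87342269  1.28927893] 0.49359331723123956 52.21881151199341
```

Call:
move_arm(
  motion=[
    [[0, 0, 0], [0, 0, 0], 1],
    [[0, 0, 0], [0, 0, 0], 1],
    [[0, 0, 0], [0, 0, 0], 1],
    [[0, 0, 0], [0, 0, 0], 1],
  ],
)

```text
clock: 24.75
position: [0.5768, -0.0611, 0.0216]
ee_rot: [0.985, 0.173, -0.0, -0.0]
ft_force: [-0.2, -1.0, 0.0]
grip_width: 0.996
grasp_force: 0.0
```

```bash
python3 st.py;python3 -c "
from h import *
plan(.578,-.061,.024,yaw()[0])
c=shot('wrist','w9')"
```

```text
24.75 pos [ 0.5768 -0.0611  0.0216] yaw 0.348 j7 -1.3014025224678492 [-0.18929692 -1.01400515  0.02574797] T [-0.01584056  0.00121992  0.01161399] 0.9963816725286812 0.0
pos [ 0.5768 -0.0611  0.0216] yaw 0.348 tilt [-0.0007 -0.0001] j7 -1.301 clock 24.75
turn total 0.0 rows>= 0.0  then shift total [ 0.0015  0.0003 -0.0032] rows>= 0.05360548395914029
```

Call:
move_arm(
  motion=[
    [[0.0012, 0, -0.003], [0, 0, 0], 1],
    [[0, 0, 0], [0, 0, 0], 1],
    [[0, 0, 0], [0, 0, 0], -1],
    [[0, 0, 0], [0, 0, 0], -1],
    [[0, 0, 0], [0, 0, 0], -1],
    [[0, 0, 0], [0, 0, 0], -1],
    [[0, 0, 0], [0, 0, 0], -1],
    [[0, 0, 0], [0, 0, 0], -1],
    [[0, 0, 0], [0, 0, 0], -1],
  ],
)

```text
clock: 25.7
position: [0.5782, -0.0609, 0.0244]
ee_rot: [0.985, 0.173, 0.0, 0.0]
ft_force: [-2.0, -0.6, 5.8]
grip_width: 0.495
grasp_force: 50.3
```

```bash
python3 st.py
```

```text
25.7 pos [ 0.5782 -0.0609  0.0244] yaw 0.347 j7 -1.302294899992417 [-2.017974   -0.57788274  5.78875772] T [-0.19885794  0.47481873  0.044546  ] 0.49542977495239593 50.25700807571411
```

Back off: target yaw 0.347+1.571=1.918; total turn −2.0 units.

Call:
move_arm(
  motion=[
    [[0, 0, -0.0002], [0, 0, -0.16], -1],
    [[0, 0, -0.0002], [0, 0, -0.17], -1],
    [[0, 0, -0.0002], [0, 0, -0.17], -1],
    [[0, 0, -0.0002], [0, 0, -0.17], -1],
    [[0, 0, -0.0002], [0, 0, -0.17], -1],
    [[0, 0, -0.0002], [0, 0, -0.17], -1],
    [[0, 0, -0.0002], [0, 0, -0.17], -1],
    [[0, 0, -0.0002], [0, 0, -0.17], -1],
    [[0, 0, -0.0002], [0, 0, -0.17], -1],
    [[0, 0, -0.0002], [0, 0, -0.17], -1],
    [[0, 0, -0.0002], [0, 0, -0.17], -1],
    [[0, 0, -0.0002], [0, 0, -0.14], -1],
  ],
)

```text
clock: 26.9
position: [0.5777, -0.0607, 0.0263]
ee_rot: [0.572, 0.82, -0.0, -0.0]
ft_force: [-5.6, 0.4, 9.9]
grip_width: 0.5
grasp_force: 50.7
```

Call:
move_arm(
  motion=[
    [[0, 0, 0], [0, 0, 0], -1],
    [[0, 0, 0], [0, 0, 0], -1],
    [[0, 0, 0], [0, 0, 0], -1],
  ],
)

```text
clock: 27.2
position: [0.5777, -0.0607, 0.0263]
ee_rot: [0.574, 0.819, -0.0, -0.0]
ft_force: [-6.2, 0.5, 10.2]
grip_width: 0.496
grasp_force: 50.7
```

```bash
python3 st.py; python3 see.py 10; python3 - <<'E'
from h import *
ims=[]
for f,z,k in(('w9',.084,2),('w10',.086,2),('s10',.086,5),('d10',.086,5)):
    c=load(f);q=pix(c,[.5778,-.0609,z])[0].astype(int);h=300//k//2
    im=cv2.imread(f'pics/{f}.png')[max(0,q[1]-h):q[1]+h,q[0]-h:q[0]+h];ims.append(cv2.resize(im,(300,300),interpolation=2));print(f,q)
cv2.imwrite('pics/m10.png',np.vstack([np.hstack(ims[:2]),np.hstack(ims[2:])]))
E
```

```text
27.2 pos [ 0.5777 -0.0607  0.0263] yaw 1.918 j7 0.16826372777986523 [-6.22460995  0.48760956 10.18016441] T [-0.04924381  1.26030413  0.08005668] 0.495677751527644 50.745407938957214
s10 148 [3.0, 92.0] cell [ 0.174 -0.906]
s10 376 [185.0, 126.0] cell [-0.103 -0.377]
s10 106 [308.0, 245.0] cell [-0.034  0.135]
s10 121 [293.0, 263.0] cell [0.028 0.138]
w10 14 [276.0, 221.0] cell [ 0.016 -0.117]
d10 29 [237.0, 172.0] cell [-0.034  0.142]
d10 836 [257.0, 302.0] cell [-0.084 -0.344]
w9 [251 282]
w10 [250 281]
s10 [223 181]
d10 [267 208]
```

View pics/m10.png

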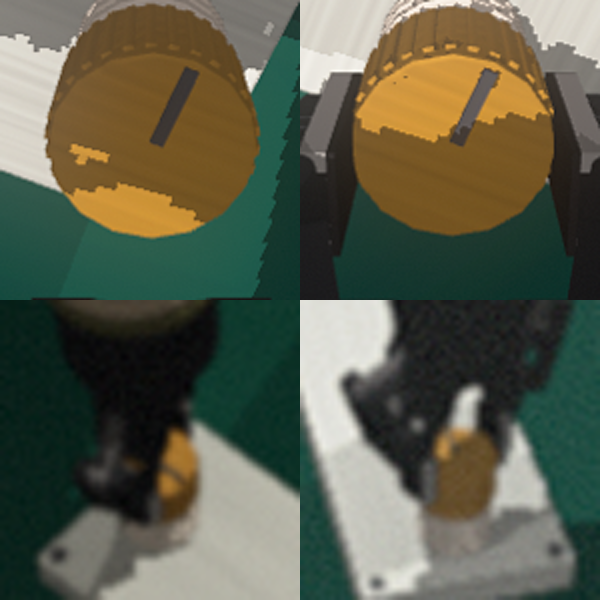

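```bash
python3 -c "
from h import *
print(order.hand_in())"
```

```text
the job is handed in; nothing more can be done
None
```

I handed the job in: all four offcuts are in the tray, the scraper is standing released on the bench, and the cap was bottomed out and backed off about 1.57 rad, still gripped at about 50 N (no verdict was returned).

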